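# Pin the hand lever back onto the clay extruder's ram

## Robot

A 6-joint arm with a two-finger parallel gripper is mounted at the origin on a cart in front of the work surface, level with it; the furniture and walls round the work are solid. World frame = base frame: x ahead of the robot, y to its left, z up, the work surface at z = 0. Lengths are in mm, angles in degrees, forces in N, time in s.
With the tool pointing down it reaches from about 350 to 925 mm from the base axis. Payload 6.4 kg.
Tool frame: the origin (TCP) lies at the very end of the fingers, on their centre line; the grasp point (between the pads) lies 19 mm behind it; z points along the fingers, y is the line along which they close (so a half turn about z gives the same grasp; the last joint's range is limited). The gripper opens to 85 mm and grips with 20 to 120 N. Pads are 22 mm wide; open, the fingers measure 114 mm over their backs; the gripper's body (76 mm by 85 mm) begins 54 mm behind the grasp point. The pads swing forward as they close: fully open they stand 13 mm farther back than shut.
Start: joints at [-79.131, 14.043, 89.255, -0, 76.702, -9.975], TCP at [231.294, -607.468, 231.29] pointing down, gripper open.
Joint ranges: [-179.41, 179.41], [-58.25, 129.5], [7.25, 145.43], [-54.29, 234.29], [11.92, 165.04], [-157.13, 157.13]. Speed limits (degrees/s): [147.25, 147.25, 180, 180, 180, 180].

## Interface

Orientations are given as a 3x3 rotation matrix whose columns are the frame's x, y, z axes.
In Python, from cell import status, viewer, bot gives the robot as it stands.
- The arm moves only by the shell command python3 -m handwheel 'ROWS' [FORCE]. ROWS is JSON, a list of rows, each a list of 3 entries, a list of its own where there are three numbers: the shift along the tool's x, y, z in cm, then the turn, a rotation vector about the tool's x, y, z in degrees, then the finger opening in cm, from 0 to 8.54. A call has 1 to 5 rows; each row shifts and turns the commanded pose from where the row before left it, along the tool's axes as they then stand; what a row does not reach is not made up. A row lasts 1/10 s, in which the tool goes at most 50 mm and 8.59 degrees, less where a joint would pass 70% of its speed; a pose out of reach is approached as far as the arm can. A call with a gripper value outside its range is refused whole. The fingers move at their own pace and stop on an object; FORCE is the grip in N (left out, the last holds). Time passes only in rows, so rows that do not move let the fingers close. It gives the time, the measured TCP pose, the force, the opening and the grip force at its end, in the units of the state.
- status.get_state(): the state, without advancing time (a new reading comes with each control period).
- viewer.read_camera(name): name is "side" or "top"; returns (picture, depth): 420x560x3 uint8, blue, green, red; 420x560 float32, mm along the optical axis (not along the pixel's ray), 0 where there is no reading.
- viewer.calibration(name): a dict with "vfov" (degrees; the focal length in pixels is half the picture's height over the tangent of half this angle, whatever the lens; pixels are square), "cx", "cy" (the principal point, pixels), "world_to_cam" (4x4, takes a point from world to camera coordinates). Camera axes: x right, y down, z forward; pixel columns grow to the right and rows downward; lengths in mm; the calibration is good to about 2 mm. A picture is of the moment at which its call begins. calibration takes no time and is no camera call.
- bot.finish_job(): hands the job in; it is judged then, once.
The state is a dict: "t": time; "qpos": joint angles; "joint_velocities": joint speeds; "joint_efforts": joint torques, N m; "eef_pos": TCP position; "ee_rot": TCP orientation; "force": force on the tool from outside, world axes, zero at the start; "ft_torque": the same for the moment, N m; "width": finger opening in mm; "finger_force": force on a finger pad.
Only numpy, scipy, OpenCV 4.12 (cv2) and the standard library are available. Lean on these libraries where they do the work, as an engineer would, in place of code of your own. Each camera call takes 0.05 s, during which the arm holds its last target. There are 200 camera calls.

## Task

Couple the hand lever of the bench clay extruder to its ram again: swing the lever in so that its eye lies between the two cheeks of the ram's fork with the holes in line, take the steel pin with the red grip out of the wooden tool block, press it square through fork and eye until its collar sits flush on the upper cheek, and let go of it. Press firmly but do not hammer or force it, and leave the hole cutter in the block and the tools and pots around it where they are.

Things in the scene. Friction and masses are not known exactly. Their poses are not given: they have to be found in the camera images.
- extruder: Bench clay extruder on a fixed plywood bed that slopes 30 deg, rising away from the robot; origin on the table, axes level, x to the bed's rear, y along the ram to the barrel; fork_hole at mid travel lies at x = -29, y = 0, z = 135 mm. Bed 225 x 400 mm, rear edge 140 mm high. Aluminium barrel, 60 mm thick (caps 74), from y = 74 to 260 mm, its axis 40 mm above the bed, in line with the fork
- fork_hole (a point): Centre of the pin hole's mouth on the upper cheek's top face, dark steel fork at the ram's end. z: hole axis, up out of the hole, square to the bed (leans 30 deg to the robot); x up the slope; y along the ram to the barrel. Below it: cheek 10 mm, gap 15 mm for the lever's eye (12 mm thick, midway), cheek 10 mm, then 22 mm free. Holes 11.5 mm. Fork 36 mm wide
- ram (a joint): Slide of ram and fork along fork_hole's y, m, 0 at mid travel, range +-0.009; resists with about 8 N. Starts within +-0.006. A small spring catch pokes from the side into the fork's lower hole and grips the pin with a few newtons, so that the pin does not drop home by itself and must be pressed
- pivot (a point): Axis of the lever's pivot bolt at the lever's half thickness: 75 mm up the slope and 17.5 mm below fork_hole (along its x and z); fixed. Own axes level. The lever's hole here is a slot: besides turning, the lever can be shifted lengthwise up to 9 mm either way from mid-slot against about 3 N, to a hard stop at each end. The shift starts anywhere in between and is not reported
- lever_pivot (a joint): Swing of the blue lever about the bolt, rad, axis parallel to fork_hole's z, counter-clockwise positive from above. At 0 the lever points straight down the slope (fork_hole's -x); positive: lower end to the right, away from the barrel. Range -0.2 to 0.75, starts at 0.3 to 0.6, stays where left. In mid-slot the eye (12 mm hole) is 75 mm and the handle's middle 165 mm from the bolt axis
- pin_grip (a point): Middle of the red ribbed round grip (20 mm thick) of the loose steel pin; z points along the pin away from its nose. The collar (26 mm wide, 4 mm thick) has its underside 22 mm below this point; the grip reaches to 17 mm above it. Shank below the collar: 10 mm thick, 48 mm long, the last 3 mm chamfered to a flat 7.6 mm nose. About 70 g. Stands upright in one hole of the tool block
- bed_lip (a point): Point on top of the wooden lip (12 mm high) along the bed's front edge, straight down the slope from the fork, 108 mm from it. Above it the lever (24 mm wide, 10 mm thick bar) ends in its dark wooden handle, an oblong lying along the lever: 80 mm long, 22 mm wide, from 10 mm below to 26 mm above the lever's half thickness, free on all sides. Eye and handle shift together
- tool_block: Fixed wooden tool block, 62 mm (x) by 135 mm (y) by 55 mm high, origin at the centre of its underside; two upright holes 12.5 mm wide and 53 mm deep in its top at y = -42 mm and y = +42 mm. The pin stands in one, the hole cutter in the other
- hole_cutter: Clay hole cutter with a turned pale wooden handle, up to 24 mm thick and 57 mm high, on a brass tube; stands in the other hole of the block; origin at the underside of its brass collar, z up. Not to be disturbed
- loop_tool0: Loop turning tool, 189 mm long, 11 mm thick, loose to the right of the block
- clay_lump3: Small lump of clay, 50 x 62 x 35 mm, loose on the table to the right of the extruder's front
- water_pot: Blue water tub, 72 mm wide, 62 mm high, loose to the right behind the block
- clay_cutter: Round metal cutter, 62 mm wide, 30 mm high, on the white slab behind
- pinch_pot: Pinched clay cup, 72 mm wide, 47 mm high, on the white slab behind

How it is judged:
By the outcome, as a careful person would: the job done as asked, in the order asked, and still so for the second after the job is handed in, with the robot touching nothing.
It also fails if it takes over 58 s, if anything falls off the work surface, if the arm or the gripper's body presses on something with over 40 N, if the wrist force passes 120 N, or if a joint passes its speed limit or range.

## Working session

There is one attempt and no reset: what is moved stays moved. The work goes in short steps, Python scripts to look and compute and a shell command to move; the robot and the scene stay as the last step left them, time stands still between calls to the robot, and variables do not carry over. Pictures are saved under pics/ and viewed, at most 10 in all, crops included, and the job is handed in when it is done.

```bash
ls; mkdir -p pics
cat > h.py <<'E'
import numpy as np, cv2
from cell import status, viewer, bot
def snap(n,f):
    p,d=viewer.read_camera(n); cv2.imwrite(f'pics/{f}.png',p); np.save(f'pics/{f}.npy',d); return p,d
def px(n,d,u,v,z=None):
    c=viewer.calibration(n); F=210/np.tan(np.radians(c['vfov'])/2)
    z=d[v,u] if z is None else z
    p=np.array([(u-c['cx'])/F*z,(v-c['cy'])/F*z,z,1]); return (np.linalg.inv(c['world_to_cam'])@p)[:3]
def proj(n,P):
    c=viewer.calibration(n); F=210/np.tan(np.radians(c['vfov'])/2)
    q=c['world_to_cam']@np.append(P,1); return c['cx']+F*q[0]/q[2],c['cy']+F*q[1]/q[2],q[2]
E
python3 - <<'E'
from h import *
for n in('top','side'):
    p,d=snap(n,n+'0'); print(viewer.calibration(n))
s=status.get_state(); print(s)
E
```

```text
pics
{'vfov': 50.26826079581869, 'cx': 279.8548321122823, 'cy': 208.1195375020018, 'world_to_cam': array([[-2.64304738e-03, -9.99987436e-01,  4.25929289e-03,
        -2.37761109e+02],
       [-9.86391979e-01,  1.90687865e-03, -1.64399600e-01,
         6.33092446e+02],
       [ 1.64389413e-01, -4.63584827e-03, -9.86384626e-01,
         1.13943326e+03],
       [ 0.00000000e+00,  0.00000000e+00,  0.00000000e+00,
         1.00000000e+00]])}
{'vfov': 56.499830954409816, 'cx': 273.89706555104823, 'cy': 210.58126275669017, 'world_to_cam': array([[ 8.24649263e-01, -5.65229360e-01, -2.16648205e-02,
        -6.35625189e+02],
       [-2.29716880e-01, -2.99656584e-01, -9.25978448e-01,
         1.69782026e+02],
       [ 5.16898199e-01,  7.68584220e-01, -3.76954306e-01,
         8.40304847e+02],
       [ 0.00000000e+00,  0.00000000e+00,  0.00000000e+00,
         1.00000000e+00]])}
{'t': 0.1, 'qpos': array([-7.91306280e+01,  1.40799440e+01,  8.93169364e+01, -9.78014067e-04,
        7.67024396e+01, -9.97473774e+00]), 'joint_velocities': array([-0.06067868, -0.09356348, -0.24112869, -0.01965431, -0.05252573,
       -0.00639464]), 'joint_efforts': array([-1.46214508e-03, -4.30671787e+01, -3.27129185e+01, -1.63424329e-04,
        2.80936292e-03, -5.95529940e-06]), 'eef_pos': array([ 231.19871848, -606.96215232,  230.3017483 ]), 'ee_rot': array([[ 9.34550664e-01,  3.55829931e-01, -3.43193511e-04],
       [ 3.55829983e-01, -9.34549162e-01,  1.69922969e-03],
       [ 2.83905576e-04, -1.71013478e-03, -9.99998497e-01]]), 'force': array([ 0.71184867,  0.07666966, -0.30891804]), 'ft_torque': array([ 0.01395831,  0.02233725, -0.01628631]), 'finger_force': 0.0, 'width': 85.61619471017647}
```

```bash
python3 -c "
import cv2
for n in('top','side'):
    p=cv2.imread(f'pics/{n}0.png'); cv2.imwrite(f'pics/{n}0b.png',cv2.resize(p,(800,600),interpolation=cv2.INTER_CUBIC))"
```

```text
(no output)
```

View pics/top0b.png

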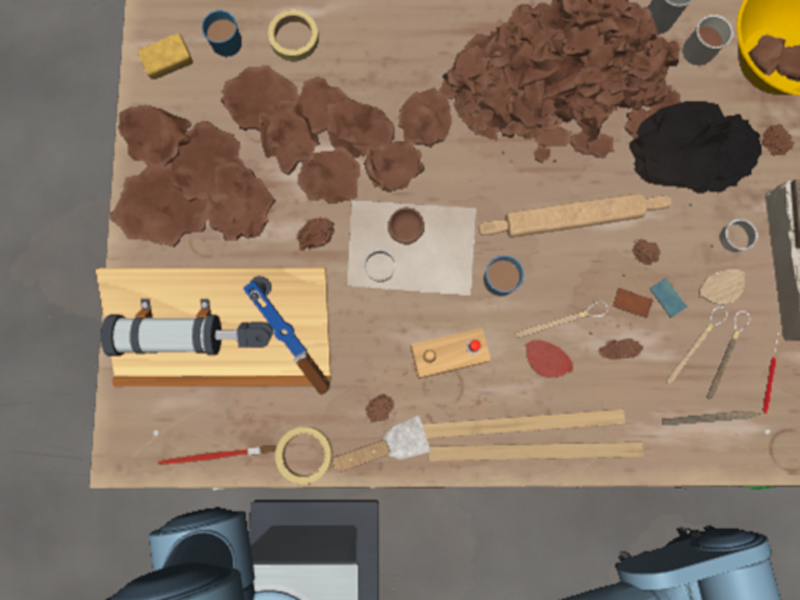

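View pics/side0b.png

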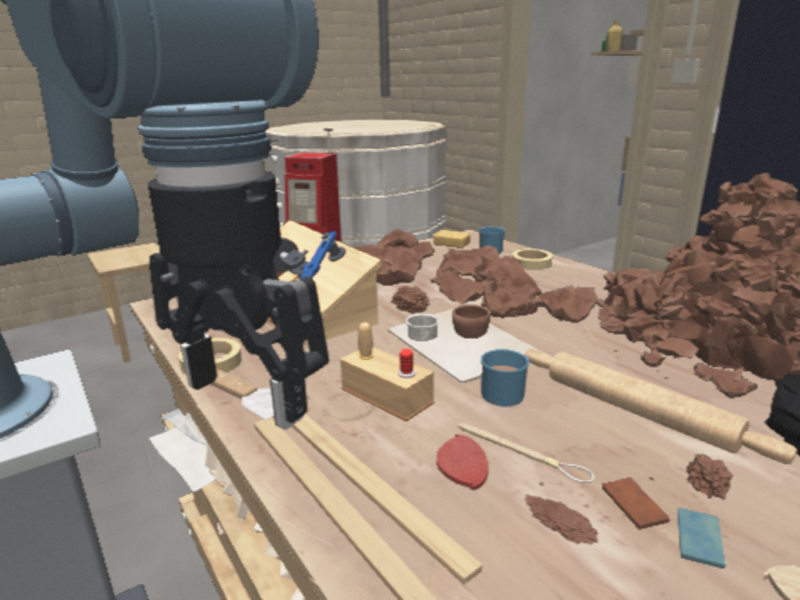

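The top view shows the extruder at left (fork at about (255,335), lever from (257,287) to (315,378) in 800-px scale), block at (451,352), pin at (475,345) and cutter at (430,355). The side view confirms that the pin and cutter stand upright.

Run:
```python
from h import *
p=cv2.imread('pics/top0.png'); d=np.load('pics/top0.npy')
c=p[180:285,150:240]; cv2.imwrite('pics/c1.png',cv2.resize(c,None,fx=5.7,fy=5.7,interpolation=cv2.INTER_CUBIC))
# world cloud
vv,uu=np.mgrid[0:420,0:560]
cal=viewer.calibration('top');F=210/np.tan(np.radians(cal['vfov'])/2)
P=np.stack([(uu-cal['cx'])/F*d,(vv-cal['cy'])/F*d,d,np.ones_like(d)],-1)@np.linalg.inv(cal['world_to_cam']).T
P=P[...,:3]; np.save('pics/P.npy',P)
# bed plane: sample region
hsv=cv2.cvtColor(p,cv2.COLOR_BGR2HSV)
R=P[192:205,80:165].reshape(-1,3); R2=P[245:258,90:195].reshape(-1,3)
Q=np.vstack([R,R2]); A=np.c_[Q[:,:2],np.ones(len(Q))]
for _ in range(4):
    co=np.linalg.lstsq(A,Q[:,2],rcond=None)[0]; r=Q[:,2]-A@co; k=abs(r)<max(3,2*r.std()); A=A[k];Q=Q[k]
n=np.array([-co[0],-co[1],1]);n/=np.linalg.norm(n)
print('plane',co,'tilt',np.degrees(np.arccos(n[2])),'yaw',np.degrees(np.arctan2(co[1],co[0])),r.std(),len(Q))
print('table z',np.median(P[250:262,260:400,2]))
# red pin, block top
red=(((hsv[...,0]<8)|(hsv[...,0]>172))&(hsv[...,1]>190)&(hsv[...,2]>120)); red[:, :300]=0; red[:,360:]=0; red[:220]=0; red[260:]=0
v,u=np.nonzero(red);print('red',u.mean(),v.mean(),len(u)); print(np.round(P[v,u],1)[:: max(1,len(u)//12)])
m=(P[...,2]>48)&(P[...,2]<62); m[:, :270]=0;m[:,360:]=0;m[:220]=0;m[280:]=0
v,u=np.nonzero(m); print('block',cv2.minAreaRect(P[v,u][:,:2].astype(np.float32)),np.median(P[v,u,2]))
m=(P[...,2]>90); m[:, :270]=0;m[:,360:]=0;m[:220]=0;m[280:]=0
v,u=np.nonzero(m)
for a,b,z in zip(u,v,P[v,u]): pass
for lo,hi in((290,316),(318,345)):
    k=(u>lo)&(u<hi); q=P[v[k],u[k]]; print(len(q),q.mean(0),q.min(0),q.max(0))
```

```text
plane [ 5.78475657e-01  1.43174316e-03 -2.47476282e+02] tilt 30.048412468039963 yaw 0.14180834013203075 2.124043334192439 2140
table z 4.548691010674133
red 332.1875 241.34375 32
[[ 548.4 -374.    94. ]
 [ 545.9 -371.5   93.2]
 [ 546.  -376.8   91.9]
 [ 543.4 -369.    92.6]
 [ 543.4 -374.1   92.7]
 [ 543.4 -379.1   92.9]
 [ 540.7 -366.1   94.7]
 [ 540.8 -373.9   93.3]
 [ 541.  -379.3   90.8]
 [ 538.2 -366.2   93.9]
 [ 538.6 -374.3   90. ]
 [ 537.9 -378.5   96.9]
 [ 436.5 -233.7 1229. ]
 [ 535.6 -373.6   94.8]
 [ 533.3 -366.3   91.8]
 [ 533.4 -371.6   90.4]]
block ((530.1665649414062, -330.91845703125), (62.04252243041992, 135.29501342773438), 13.149557113647461) 55.754775148173394
68 [ 509.53425191 -282.69646025  238.23680187] [ 436.53813213 -299.45854783   90.10829978] [ 530.0135223  -233.68311212 1229.0122901 ]
46 [ 521.9367472  -347.3304663   291.03519347] [ 436.53813213 -379.32253054   90.10313405] [ 548.38052236 -233.68311212 1229.0122901 ]
```

View pics/c1.png

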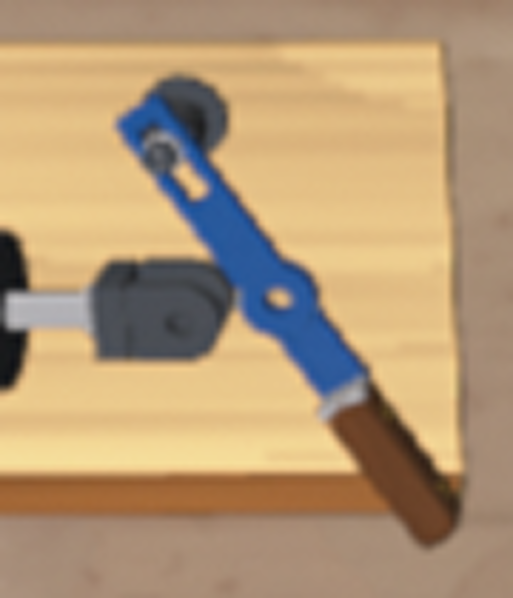

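Crop: fork hole at full-frame (181.2,236.1), lever eye (198.9,232.1), pivot bolt head (178.1,206.7); bolt sits near the upper slot end, so the lever is shifted well down the slope.

Run:
```python
from h import *
P=np.load('pics/P.npy'); n=np.array([-.5,0,.866025])
f=P[230:241,172:186].reshape(-1,3); h=f@n; print('fork plane h', np.median(h), h.std())
bed=np.r_[P[192:205,80:165].reshape(-1,3),P[245:258,90:160].reshape(-1,3)]@n; print('bed h',np.median(bed))
for nm,(u,v) in dict(eye=(199,229),lev=(192,222),hand=(218,262)).items():
    q=P[v-1:v+2,u-1:u+2].reshape(-1,3); print(nm,np.median(q,0),np.median(q@n))
C=np.linalg.inv(viewer.calibration('top')['world_to_cam'])[:3,3]
def hit(u,v,h):
    r=px('top',None,u,v,1000.)-C; return C+r*((h-C@n)/(r@n))
hb=np.median(bed)
for dh in (57.5,): 
    H=hit(181.2,236.1,hb+dh); print('hole',H)
    bolt=hit(178.1,206.7,hb+dh-17.5+8); eye=hit(198.9,232.1,hb+dh-17.5+6); tip=hit(150+440/5.7,180+540/5.7,hb+dh-17.5+26)
    xs=np.array([.866025,0,.5]); 
    for nm,q in(('bolt',bolt),('eye',eye),('tip',tip)): print(nm,q,'slope',(q-H)@xs,'y',q[1]-H[1])
# barrel axis: max height line
b=P[222:250,90:140]; 
for y in range(95,140,15): 
    col=P[215:255,y]; k=(col@n)>hb+60; print('barrel',(col[k]@np.array([.866,0,.5])).mean(), (col[k]@n).max()-hb, col[k][:,1].mean())
print('hole slope',H@xs)
```

```text
fork plane h -157.10650538699946 80.96267433942897
bed h -213.27876805347677
eye [567.47943356 -39.23433756 132.96027721] -168.91489230033
lev [583.60282913 -23.79680665 141.48360325] -168.59225483866703
hand [487.79732987 -84.8291841  107.76141714] -150.37267770562798
hole [549.583002     2.5415798  137.42413088]
bolt [617.67458525   6.24580197 165.7671829 ] slope 73.14053939429773 y 3.704222166637919
eye [560.12447833 -39.15497154 130.23119553] slope 5.532714359537209 y -41.69655133779682
tip [ 456.62983533 -106.48387964   93.57252921] slope -102.42556700835917 y -109.02545944262727
barrel 545.8860434423453 72.23942877288482 208.86673720887956
barrel 545.6713185938933 72.88677680729086 172.75903060916352
barrel 545.4299696901287 73.29758155046235 136.74620861371807
hole slope 544.6646847513039
```

```bash
cat >> h.py <<'E'
from scipy.spatial.transform import Rotation as Ro
def rot(th):  # tool along -fork z, tool x along -lever for swing th(deg)
    t=np.radians(th); x=np.cos(t)*np.array([.866025,0,.5])+np.sin(t)*np.array([0,1,0]); z=np.array([.5,0,-.866025]); return np.c_[x,np.cross(z,x),z]
def go(R,p):
    s=status.get_state(); M=s['ee_rot']
    print('t',round(s['t'],2),'turn deg',np.round(Ro.from_matrix(M.T@R).as_rotvec(degrees=True),2),'shift after turn cm',np.round(R.T@(np.array(p)-s['eef_pos'])/10,2),
     'shift before',np.round(M.T@(np.array(p)-s['eef_pos'])/10,2),'F tool',np.round(M.T@s['force'],1),'w',round(s['width'],1),'gf',round(s['finger_force'],1))
E
python3 - <<'E'
from h import *
R=rot(33.3); go(R,np.array([498.8,-87.7,86.3])-120*R[:,2])
E
```

```text
t 0.1 turn deg [-13.77  26.74 -12.19] shift after turn cm [ 41.86 -34.63  13.85] shift before [ 37.88 -41.13   4.09] F tool [0.7 0.2 0.3] w 85.6 gf 0.0
```

```bash
python3 -m handwheel '[[[0,0,0],[-3.44,6.69,-3.05],6],[[0,0,0],[-3.44,6.69,-3.05],6],[[0,0,0],[-3.44,6.69,-3.05],6],[[0,0,0],[-3.44,6.69,-3.05],6],[[3.5,-2.9,1.1],[0,0,0],6]]'
python3 -m handwheel '[[[3.5,-2.9,1.1],[0,0,0],6],[[3.5,-2.9,1.1],[0,0,0],6],[[3.5,-2.9,1.1],[0,0,0],6],[[3.5,-2.9,1.1],[0,0,0],6],[[3.5,-2.9,1.1],[0,0,0],6]]'
python3 -m handwheel '[[[3.5,-2.9,1.1],[0,0,0],6],[[3.5,-2.9,1.1],[0,0,0],6],[[3.5,-2.9,1.1],[0,0,0],6],[[3.5,-2.9,1.1],[0,0,0],6]]'
python3 - <<'E'
from h import *
R=rot(33.3); go(R,np.array([498.8,-87.7,86.3])-120*R[:,2])
E
```

```text
t: 0.6
eef_pos: [244.4, -566.5, 225.5]
ee_rot: [[0.727, 0.469, 0.501], [0.543, -0.839, -0.002], [0.42, 0.274, -0.865]]
force: [2.0, 1.1, 0.9]
width: 59.7
finger_force: 0.0
t: 1.1
eef_pos: [333.7, -344.8, 213.1]
ee_rot: [[0.724, 0.475, 0.5], [0.549, -0.836, -0.001], [0.418, 0.275, -0.866]]
force: [0.7, 0.7, 0.7]
width: 60.1
finger_force: 0.0
t: 1.5
eef_pos: [401.7, -171.3, 201.8]
ee_rot: [[0.724, 0.474, 0.501], [0.549, -0.836, -0.002], [0.418, 0.276, -0.866]]
force: [0.6, 0.6, 0.3]
width: 59.8
finger_force: 0.0
t 1.5 turn deg [ 0.12  0.01 -0.01] shift after turn cm [ 6.79 -5.54  2.86] shift before [ 6.79 -5.55  2.85] F tool [ 0.9 -0.1  0. ] w 59.8 gf 0.0
```

```bash
python3 -m handwheel '[[[3.4,-2.8,1.4],[0,0,0],6],[[3.4,-2.7,1.4],[0,0,0],6],[[0,0,0],[0,0,0],6]]'
python3 - <<'E'
from h import *
R=rot(33.3); go(R,np.array([498.8,-87.7,86.3])-120*R[:,2])
snap('side','s1')
p=cv2.imread('pics/s1.png'); cv2.imwrite('pics/s1b.png',cv2.resize(p[90:300,40:320],None,fx=2.8,fy=2.8,interpolation=cv2.INTER_CUBIC))
E
```

```text
t: 1.8
eef_pos: [439.1, -82.9, 189.6]
ee_rot: [[0.718, 0.486, 0.499], [0.558, -0.83, 0.007], [0.418, 0.273, -0.867]]
force: [0.2, -0.4, -0.2]
width: 60.2
finger_force: 0.0
t 1.8 turn deg [-0.37 -0.16  0.58] shift after turn cm [-0.26  0.41 -0.06] shift before [-0.26  0.4  -0.07] F tool [-0.1  0.4  0.3] w 60.2 gf 0.0
```

View pics/s1b.png

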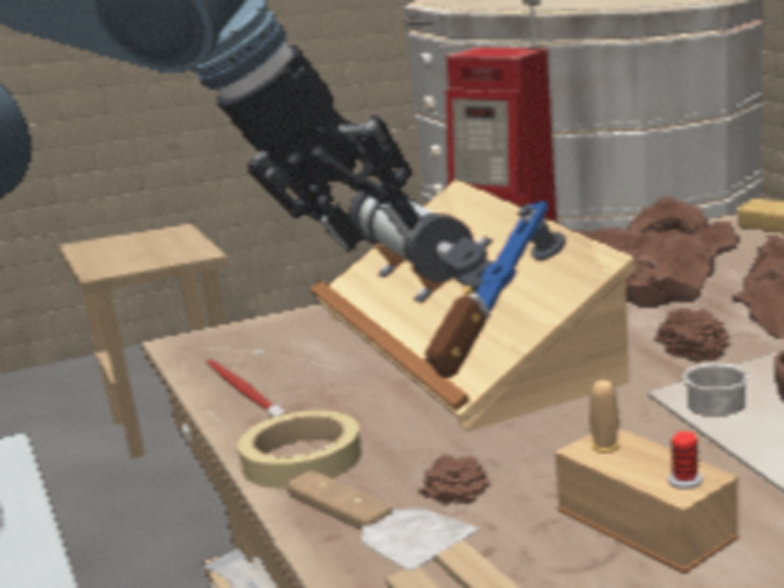

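The gripper is upslope-left of the handle (crop (455,335)) with nothing touched; I check my estimates by projecting them into the side view.

Run:
```python
from h import *
d=np.load('pics/s1.npy')
f=lambda P:np.round(((np.array(proj('side',np.array(P,float))[:2])-[40,90])*2.8),0)
n=np.array([-.5,0,.866025]);xs=np.array([.866025,0,.5]);H=np.array([549.7,2.5,135.3])
hm=np.array([498.8,-87.7,86.3])
print('handle mid top',f(hm+26*n),'ends',f(hm+26*n+40*rot(33.3)[:,0]),f(hm+26*n-40*rot(33.3)[:,0]))
print('hole',f(H),'bolt',f(H+75*xs-10*n+[0,3.7,0]),'pin top',f([540,-372.5,94]),'pin collar',f([540,-372.5,55]))
print('TCP',f(status.get_state()['eef_pos']))
u,v=204,205
print(px('side',d,u,v)); print('pin grip surf',px('side',d,284,252))
```

```text
handle mid top [446. 319.] ends [463. 289.] [428. 352.]
hole [465. 254.] bolt [524. 212.] pin top [680. 434.] pin collar [681. 481.]
TCP [385. 242.]
[496.63451082 -91.73429294 105.05540366]
pin grip surf [ 536.92971603 -380.66401126   82.44596076]
```

```bash
python3 -m handwheel '[[[-0.2,0.3,4],[0,0,0],6],[[0,0,4],[0,0,0],6],[[0,0,2],[0,0,0],6],[[0,0,2],[0,0,0],6],[[0,0,0],[0,0,0],6]]'
python3 -m handwheel '[[[0,0,0],[0,0,0],3.5],[[0,0,0],[0,0,0],2.6],[[0,0,0],[0,0,0],1.8],[[0,0,0],[0,0,0],1.8],[[0,0,0],[0,0,0],1.8]]' 60
python3 - <<'E'
from h import *
R=rot(33.3); go(R,[498.8,-87.7,86.3])
E
```

```text
t: 2.35
eef_pos: [497.5, -94.1, 84.6]
ee_rot: [[0.727, 0.475, 0.496], [0.547, -0.837, 0.0], [0.415, 0.271, -0.868]]
force: [-0.8, 0.8, 0.3]
width: 59.8
finger_force: 0.0
t: 2.85
eef_pos: [498.3, -93.1, 87.3]
ee_rot: [[0.723, 0.477, 0.5], [0.551, -0.834, -0.001], [0.417, 0.276, -0.866]]
force: [-4.9, 0.8, 0.6]
width: 20.8
finger_force: 58.4
t 2.85 turn deg [0.04 0.03 0.14] shift after turn cm [ 0.29 -0.46  0.11] shift before [ 0.3  -0.45  0.11] F tool [-2.9 -2.9 -3. ] w 20.8 gf 58.4
```

```bash
for i in 1 2 3 4; do python3 -m handwheel '[[[-0.15,0,0],[0,0,0],1.8],[[0,0,0],[0,0,0],1.8]]' >/dev/null
python3 - <<'E'
from h import *
R=rot(34.5); go(R,[498.3,-93.1,87.3])
E
done
```

```text
t 3.05 turn deg [ 0.04 -0.02 -1.11] shift after turn cm [ 0.11 -0.02 -0.01] shift before [ 0.11 -0.03 -0.01] F tool [ 1.6 -3.1 -2.8] w 20.3 gf 59.1
t 3.25 turn deg [ 0.05 -0.07 -1.14] shift after turn cm [ 0.2  -0.05 -0.  ] shift before [ 0.2  -0.05 -0.  ] F tool [ 4.6 -5.4 -1.8] w 20.4 gf 59.6
t 3.45 turn deg [ 0.07 -0.21 -1.14] shift after turn cm [ 0.21 -0.1   0.03] shift before [ 0.21 -0.1   0.04] F tool [11.7 -6.6 -0.3] w 20.7 gf 60.3
t 3.65 turn deg [ 0.11 -0.34 -1.13] shift after turn cm [ 0.22 -0.15  0.07] shift before [ 0.21 -0.16  0.08] F tool [18.9 -7.4  1.5] w 20.8 gf 61.3
```

```bash
python3 -m handwheel '[[[0.6,0.05,0],[0,0,0],1.8],[[0.35,0.05,0],[0,0,0],1.8],[[0.35,0,0],[0,0,0],1.8],[[0,0,0],[0,0,0],1.8]]'>/dev/null
cat > st.py <<'E'
from h import *
s=status.get_state(); p=s['eef_pos']; R=s['ee_rot']; x=R[:,0]
dx=p@np.array([.866025,0,.5])-619.7; dy=p[1]-6.2
print('slope,y rel pivot',round(dx,1),round(dy,1),'r',round(np.hypot(dx,dy),1),'ang pos',round(np.degrees(np.arctan2(-dy,-dx)),2),'ang tool',round(np.degrees(np.arctan2(x[1],x@np.array([.866025,0,.5]))),2),'h',round(float(p@np.array([-.5,0,.866025])),1))
go(rot(2.8),p)
E
python3 st.py
python3 -m handwheel '[[[0.06,-1.47,0],[0,0,5],1.8],[[0.06,-1.47,0],[0,0,5],1.8],[[0.06,-1.47,0],[0,0,5],1.8]]' >/dev/null; python3 st.py
```

```text
slope,y rel pivot -138.6 -96.1 r 168.7 ang pos 34.73 ang tool 33.44 h -174.1
t 4.05 turn deg [-1.000e-02  8.000e-02  3.064e+01] shift after turn cm [0. 0. 0.] shift before [0. 0. 0.] F tool [-2.1 -4.5 -4.3] w 20.7 gf 60.2
slope,y rel pivot -158.5 -56.4 r 168.2 ang pos 19.59 ang tool 18.19 h -174.2
t 4.35 turn deg [ 0.03  0.1  15.39] shift after turn cm [0. 0. 0.] shift before [0. 0. 0.] F tool [-3.1 -2.9 -4.3] w 20.7 gf 60.1
```

```bash
python3 -m handwheel '[[[0.06,-1.47,0],[0,0,5],1.8],[[0.06,-1.47,0],[0,0,5],1.8]]' >/dev/null; python3 st.py
python3 -m handwheel '[[[0.03,-0.73,0],[0,0,2.5],1.8],[[0.03,-0.73,0],[0,0,2.5],1.8],[[0.0,-0.29,0],[0,0,1],1.8],[[0,0,0],[0,0,0],1.8]]' >/dev/null; python3 st.py
```

```text
slope,y rel pivot -165.4 -27.8 r 167.7 ang pos 9.52 ang tool 8.16 h -174.2
t 4.55 turn deg [0.04 0.09 5.36] shift after turn cm [0. 0. 0.] shift before [0. 0. 0.] F tool [-4.7 -2.4 -4.5] w 20.8 gf 59.3
slope,y rel pivot -166.2 -10.4 r 166.5 ang pos 3.59 ang tool 2.35 h -174.1
t 4.95 turn deg [ 0.02  0.04 -0.45] shift after turn cm [0. 0. 0.] shift before [0. 0. 0.] F tool [-4.6 -1.8 -3.7] w 20.7 gf 58.3
```

```bash
python3 -m handwheel '[[[-0.4,0,0],[0,0,0],1.8],[[-0.35,0,0],[0,0,0],1.8],[[0,0,0],[0,0,0],1.8]]' >/dev/null; python3 st.py; for i in 1 2 3 4; do python3 -m handwheel '[[[-0.15,0,0],[0,0,0],1.8],[[0,0,0],[0,0,0],1.8]]' >/dev/null; python3 st.py; done
```

```text
slope,y rel pivot -172.6 -11.4 r 173.0 ang pos 3.78 ang tool 2.33 h -173.8
t 5.25 turn deg [ 0.08 -0.07 -0.47] shift after turn cm [0. 0. 0.] shift before [0. 0. 0.] F tool [ 0.6 -4.3 -2.6] w 21.2 gf 59.0
slope,y rel pivot -174.0 -11.5 r 174.4 ang pos 3.77 ang tool 2.34 h -173.8
t 5.45 turn deg [ 0.08 -0.06 -0.46] shift after turn cm [0. 0. 0.] shift before [0. 0. 0.] F tool [ 1.5 -3.4 -2.7] w 20.7 gf 59.0
slope,y rel pivot -175.7 -11.5 r 176.1 ang pos 3.74 ang tool 2.34 h -173.9
t 5.65 turn deg [ 0.08 -0.04 -0.46] shift after turn cm [0. 0. 0.] shift before [0. 0. 0.] F tool [ 1.  -3.1 -1.6] w 21.0 gf 58.9
slope,y rel pivot -177.4 -11.5 r 177.8 ang pos 3.71 ang tool 2.33 h -173.9
t 5.85 turn deg [ 0.07 -0.03 -0.47] shift after turn cm [0. 0. 0.] shift before [0. 0. 0.] F tool [ 1.6 -4.  -3.1] w 20.7 gf 58.7
slope,y rel pivot -177.8 -11.8 r 178.2 ang pos 3.79 ang tool 2.35 h -173.7
t 6.05 turn deg [ 0.1  -0.13 -0.45] shift after turn cm [0. 0. 0.] shift before [0. 0. 0.] F tool [ 3.8 -3.9 -1.9] w 20.9 gf 59.0
```

```bash
python3 -m handwheel '[[[0.5,0,0],[0,0,0],1.8],[[0.5,0,0],[0,0,0],1.8],[[0,0,0],[0,0,0],1.8],[[0,0,0],[0,0,0],1.8]]' >/dev/null; python3 st.py
```

```text
slope,y rel pivot -170.4 -10.7 r 170.8 ang pos 3.6 ang tool 2.34 h -174.4
t 6.45 turn deg [-0.    0.15 -0.46] shift after turn cm [0. 0. 0.] shift before [0. 0. 0.] F tool [-2.6 -2.4 -4.1] w 21.1 gf 58.6
```

```bash
python3 -m handwheel '[[[0.14,0,0],[0,0,0],1.8],[[0,0,0],[0,0,0],1.8]]' >/dev/null; python3 st.py
python3 -m handwheel '[[[0,0,0],[0,0,0],3],[[0,0,0],[0,0,0],5],[[0,0,0],[0,0,0],5],[[0,0,-3],[0,0,0],5],[[0,0,-4],[0,0,0],5]]' >/dev/null
python3 - <<'E'
from h import *
b=np.radians(13.15); 
# pin grasp: tool down; tool y across block (block x direction) 
for a in (0,13.15):
    t=np.radians(a); x=np.array([np.cos(t),np.sin(t),0]); z=np.array([0,0,-1.]); R=np.c_[x,np.cross(z,x),z]
    print(a); go(R,[540,-372.5,180])
E
```

```text
slope,y rel pivot -169.6 -10.5 r 169.9 ang pos 3.56 ang tool 2.34 h -174.5
t 6.65 turn deg [-0.02  0.2  -0.46] shift after turn cm [0. 0. 0.] shift before [0. 0. 0.] F tool [-4.2 -2.2 -4.6] w 20.5 gf 58.5
0
t 7.15 turn deg [  0.54 -29.67   2.21] shift after turn cm [ 9.79 36.81 -4.56] shift before [ 9.31 37.2   0.86] F tool [ 1.2 -0.2 -0.7] w 49.9 gf 0.0
13.15
t 7.15 turn deg [  3.94 -29.45 -10.65] shift after turn cm [ 1.16 38.07 -4.56] shift before [ 9.31 37.2   0.86] F tool [ 1.2 -0.2 -0.7] w 49.9 gf 0.0
```

```bash
python3 -m handwheel '[[[0,1,-4],[0,0,0],4.5],[[0,4,0],[0.13,-7.4,0.55],4],[[0,4.5,0],[0.13,-7.4,0.55],4],[[0,4.5,0],[0.13,-7.4,0.55],4],[[0,4.5,0],[0.13,-7.4,0.55],4]]' >/dev/null
python3 -m handwheel '[[[0,4.5,0],[0,0,0],4],[[0,4.5,0],[0,0,0],4],[[0,4.5,0],[0,0,0],4],[[0,4.5,0],[0,0,0],4],[[0,0,0],[0,0,0],4]]' >/dev/null
python3 - <<'E'
from h import *
go(np.diag([1.,-1,-1]),[540,-372.5,180])
p,d=snap('top','top1'); p2,d2=snap('side','side1')
a=cv2.resize(p[185:280,150:240],None,fx=6,fy=6,interpolation=cv2.INTER_CUBIC); cv2.imwrite('pics/c2.png',a)
E
```

```text
t 8.15 turn deg [ 0.29 -0.47 -0.27] shift after turn cm [11.24 -0.22 -0.61] shift before [11.24 -0.27 -0.52] F tool [-0.6 -0.6 -0.4] w 40.0 gf 0.0
```

View pics/c2.png

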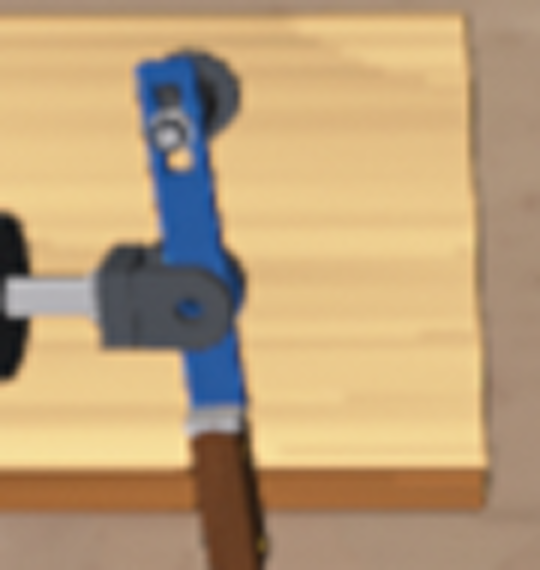

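The crop shows the fork hole at full-frame (181.3,236.3) filled with blue, so the lever lies in the fork; I unproject the bar's edges to get the lever's line.

```bash
cat > lev.py <<'E'
from h import *
n=np.array([-.5,0,.866025]);xs=np.array([.866025,0,.5])
C=np.linalg.inv(viewer.calibration('top')['world_to_cam'])[:3,3]
def hit(u,v,h):
    r=px('top',None,u,v,1000.)-C; return C+r*((h-C@n)/(r@n))
h0=135.0*.866-.5*549.8; print('h0',h0,'vs bed+57.5',-213.3+57.5)
g=lambda cx,cy,h:(lambda P:np.round([P@xs-544.5,P[1]],1))(hit(150+(cx+.5)/6-.5,185+(cy+.5)/6-.5,h))
print('hole',g(188,308,h0))
import sys
p=cv2.imread('pics/top1.png');hsv=cv2.cvtColor(p,cv2.COLOR_BGR2HSV)
hi=cv2.resize(p[185:280,150:240],None,fx=6,fy=6,interpolation=cv2.INTER_CUBIC); hs=cv2.cvtColor(hi,cv2.COLOR_BGR2HSV)
m=(hs[...,0]>100)&(hs[...,0]<120)&(hs[...,1]>150)
L=[]
for r in list(range(190,236,9))+list(range(360,396,9)):
    c=np.nonzero(m[r])[0]; a,b=c.min(),c.max(); L.append(np.r_[(g(a,r,h0-12.5)+g(b,r,h0-12.5))/2,b-a]); print(r,a,b,L[-1])
L=np.array(L); k=np.polyfit(L[:,0],L[:,1],1); print('lever line y at slope0',k[1],'theta deg',np.degrees(np.arctan(k[0])))
print('bolt',g(169,132,h0-17.5+8), 'slot lower end', g(180,160,h0-12.5),'slot upper',g(166,90,h0-12.5))
for e in(( 0,0),):
    P=xs*544.5+np.array([0,2.5,0])+n*h0
    for dz in(0,-11.5):
        q=proj('top',P+n*dz); print('proj of axis pt',dz,(np.array(q[:2])-[150,185])*6)
E
python3 lev.py
```

```text
h0 -157.98999999999998 vs bed+57.5 -155.8
hole [-0.3  3.7]
190 160 209 [46.5   4.05 49.  ]
199 162 210 [42.6   3.75 48.  ]
208 163 211 [38.65  3.65 48.  ]
217 164 213 [34.7  3.3 49. ]
226 166 215 [30.7  2.8 49. ]
235 167 216 [26.7  2.7 49. ]
360 188 235 [-29.6   -1.25  47.  ]
369 189 236 [-33.75  -1.4   47.  ]
378 192 238 [-37.9  -2.1  46. ]
387 193 240 [-42.05  -2.4   47.  ]
lever line y at slope0 0.7631100774869711 theta deg 4.0863927927494235
bolt [72.8  7.6] slot lower end [59.6  4.8] slot upper [89.6  8.1]
proj of axis pt 0 [188.42407157 304.75228374]
proj of axis pt -11.5 [194.03011801 293.35042789]
```

Lever line passes about 2.5 mm right of the hole at about 4°: close, and the ram can be dragged with the pin (8 N). Now the pin.

```bash
python3 -m handwheel '[[[3.8,-0.1,0],[0,0,0],4],[[3.8,-0.1,0],[0.2,-0.4,-0.2],4],[[3.7,0,0],[0,0,0],4],[[0,0,0],[0,0,0],4],[[0,0,0],[0,0,0],4]]' >/dev/null
python3 - <<'E'
from h import *
go(np.diag([1.,-1,-1]),[540.8,-373,63])
p2,d2=snap('side','side2')
hsv=cv2.cvtColor(p2,cv2.COLOR_BGR2HSV)
red=((hsv[...,0]<6)|(hsv[...,0]>174))&(hsv[...,1]>180)&(hsv[...,2]>110); red[:225]=0;red[275:]=0;red[:,265:305]&=True;red[:,:265]=0;red[:,305:]=0
v,u=np.nonzero(red); print('red',u.mean(),u.min(),u.max(),v.min(),v.max())
for P in([540.8,-373,94],[540.8,-373,77],[540.8,-373,62]): print(proj('side',np.array(P)))
for x,y,z,r in((540.8,-373,77,10),):
    pass
# block corners check
b=np.radians(13.15);ex=np.array([np.cos(b),np.sin(b),0]);ey=np.array([-np.sin(b),np.cos(b),0]);c=np.array([530.17,-330.92,55])
for sx,sy in((-31,-67.5),(31,-67.5),(-31,67.5)): print('corner',sx,sy,proj('side',c+sx*ex+sy*ey)[:2])
cv2.imwrite('pics/c3.png',cv2.resize(p2[200:300,230:330],None,fx=6,fy=6,interpolation=cv2.INTER_CUBIC))
E
```

```text
t 8.75 turn deg [-0.08  0.02  0.37] shift after turn cm [-0.06  0.72 11.09] shift before [-0.07  0.74 11.09] F tool [-0.6 -0.1 -0.4] w 40.1 gf 0.0
red 284.1081081081081 281 287 246 260
(np.float64(283.27391981628944), np.float64(245.01403330705358), np.float64(797.7277747529258))
(np.float64(283.37819896674296), np.float64(252.39046704841675), np.float64(804.135997959188))
(np.float64(283.46883939698205), np.float64(258.8021334749269), np.float64(809.7903125529488))
corner -31 -67.5 (np.float64(282.13110262265195), np.float64(271.7717773853582))
corner 31 -67.5 (np.float64(301.6932341369879), np.float64(259.9764226284768))
corner -31 67.5 (np.float64(236.0820952306048), np.float64(251.03642864274335))
```

View pics/c3.png

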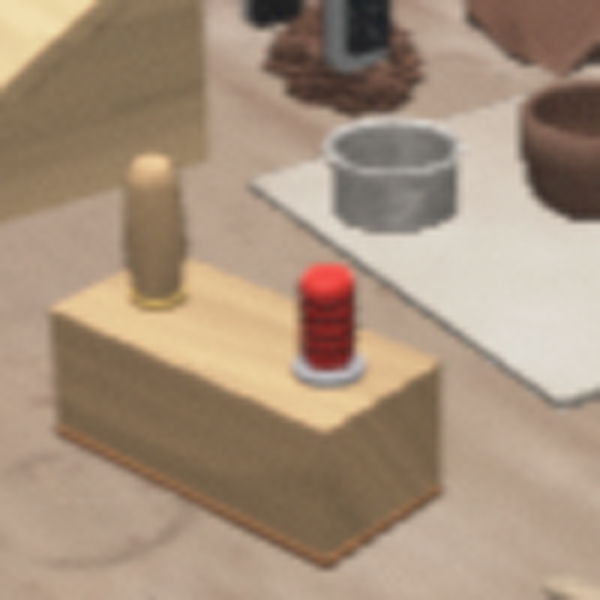

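The pin stands upright at full-frame (284.3,253) in the side view, the cutter well clear; both cameras agree within 2 mm. Descending to grasp.

```bash
python3 -m handwheel '[[[0,0.74,3],[0,0,0.3],4],[[0,0,4],[0,0,0],4],[[0,0,3],[0,0,0],4],[[0,0,1],[0,0,0],4],[[0,0,0],[0,0,0],4]]'
python3 - <<'E'
from h import *
go(np.diag([1.,-1,-1]),[541,-373,63])
E
```

```text
t: 9.3
eef_pos: [539.6, -373.8, 63.0]
ee_rot: [[1.0, -0.002, -0.002], [-0.002, -1.0, 0.003], [-0.002, -0.003, -1.0]]
force: [0.4, -0.4, -0.5]
width: 39.9
finger_force: 0.0
t 9.3 turn deg [-0.18  0.12 -0.09] shift after turn cm [ 0.14 -0.08 -0.  ] shift before [ 0.14 -0.08 -0.  ] F tool [0.4 0.4 0.5] w 39.9 gf 0.0
```

```bash
python3 -m handwheel '[[[0.14,-0.05,0],[0,0,0],3.2],[[0,0,0],[0,0,0],2.5],[[0,0,0],[0,0,0],1.6],[[0,0,0],[0,0,0],1.6],[[0,0,0],[0,0,0],1.6]]' 70
python3 - <<'E'
from h import *
go(np.diag([1.,-1,-1]),[541,-373,63])
E
python3 -m handwheel '[[[0,0,-2],[0,0,0],1.6],[[0,0,-4],[0,0,0],1.6],[[0,0,-4],[0,0,0],1.6],[[0,0,-4],[0,0,0],1.6],[[0,0,0],[0,0,0],1.6]]'
python3 - <<'E'
from h import *
p,d=snap('side','side3')
s=status.get_state(); T=s['eef_pos']
print(T,proj('side',T),proj('side',T+[0,0,14]),proj('side',T+[0,0,-55]))
u,v=map(int,proj('side',T)[:2]); u0,v0=u-50,v-45; print(u0,v0)
cv2.imwrite('pics/c4.png',cv2.resize(p[v0:v0+100,u0:u0+100],None,fx=6,fy=6,interpolation=cv2.INTER_CUBIC))
E
```

```text
t: 9.8
eef_pos: [543.7, -374.3, 67.0]
ee_rot: [[1.0, -0.001, 0.003], [-0.001, -1.0, -0.0], [0.003, 0.0, -1.0]]
force: [-0.3, 3.9, 6.2]
width: 17.6
finger_force: 68.2
t 9.8 turn deg [ 0.01 -0.16 -0.05] shift after turn cm [-0.27 -0.13  0.4 ] shift before [-0.28 -0.13  0.4 ] F tool [-0.3 -3.9 -6.2] w 17.6 gf 68.2
t: 10.3
eef_pos: [545.6, -377.2, 213.9]
ee_rot: [[1.0, -0.001, 0.012], [-0.001, -1.0, -0.01], [0.012, 0.01, -1.0]]
force: [0.3, 0.5, -0.0]
width: 17.2
finger_force: 69.0
[ 544.30009788 -376.04808623  209.93729214] (np.float64(284.91236123540034), np.float64(191.4077777183593), np.float64(753.491196541079)) (np.float64(284.83162215224064), np.float64(184.50093855727096), np.float64(748.213836253569)) (np.float64(285.2188945985578), np.float64(217.63022853129146), np.float64(774.2236833848684))
234 146
```

View pics/c4.png

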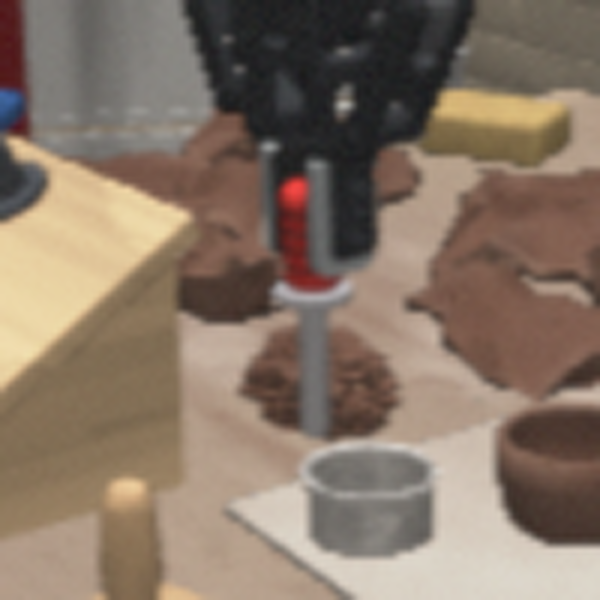

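Pin is held upright, shank at crop (314,300–435), its collar about 8.5 mm below the TCP; shank is parallel to the tool. Now tilt and carry it above the fork.

```bash
python3 - <<'E'
from h import *
n=np.array([-.5,0,.866025]); go(rot(0),np.array([549.8,3,135])+n*90)
E
python3 -m handwheel '[[[0,0,-0.5],[0,7.4,0],1.6],[[0,0,-1],[0,7.4,0],1.6],[[0,0,-1],[0,7.4,0],1.6],[[0,0,-1],[0,7.3,0],1.6],[[0,0,0],[0,0,0],1.6]]'
python3 - <<'E'
from h import *
n=np.array([-.5,0,.866025]); go(rot(0),np.array([549.8,3,135])+n*90)
E
```

```text
t 10.35 turn deg [ 0.36 29.58  0.04] shift after turn cm [ -3.27 -37.9   -2.24] shift before [ -3.98 -37.9   -0.56] F tool [ 0.3 -0.1  1.7] w 17.6 gf 68.9
t: 10.85
eef_pos: [532.1, -373.8, 236.0]
ee_rot: [[0.871, -0.004, 0.491], [-0.005, -1.0, 0.001], [0.491, -0.004, -0.871]]
force: [0.3, -0.4, -1.5]
width: 18.0
finger_force: 69.0
t 10.85 turn deg [-0.07  0.6  -0.29] shift after turn cm [ -3.52 -37.68   0.63] shift before [ -3.7  -37.66   0.71] F tool [-0.5  0.4  1.5] w 18.0 gf 69.0
```

```bash
python3 -m handwheel '[[[-0.5,-4.5,0],[0,0.6,-0.3],1.6],[[-0.5,-4.5,0],[0,0,0],1.6],[[-0.5,-4.5,0],[0,0,0],1.6],[[-0.5,-4.5,0],[0,0,0],1.6],[[-0.5,-4.5,0],[0,0,0],1.6]]' >/dev/null
python3 -m handwheel '[[[-0.5,-4.5,0],[0,0,0],1.6],[[-0.5,-4.5,0],[0,0,0],1.6],[[0,-4,0],[0,0,0],1.6],[[0,-2,0],[0,0,0],1.6],[[0,0,0],[0,0,0],1.6]]' >/dev/null
python3 - <<'E'
from h import *
n=np.array([-.5,0,.866025]); go(rot(0),np.array([549.8,3,135])+n*82)
E
```

```text
t 11.85 turn deg [-0.13  0.01  0.49] shift after turn cm [-0.17  0.03  1.45] shift before [-0.17  0.04  1.45] F tool [-0.7  0.4  0.8] w 17.1 gf 69.0
```

```bash
python3 -m handwheel '[[[-0.15,0,1.2],[0,0,0.4],1.6],[[0,0,0.7],[0,0,0],1.6],[[0,0,0],[0,0,0],1.6],[[0,0,0],[0,0,0],1.6]]' >/dev/null
python3 - <<'E'
from h import *
n=np.array([-.5,0,.866025]); go(rot(0),np.array([549.8,3,135])+n*77)
s=status.get_state();T=s['eef_pos'];z=s['ee_rot'][:,2]
a,_=snap('side','side4'); b,_=snap('top','top4')
O=[]
for n_,im in(('side',a),('top',b)):
    print(n_,'tip pred',proj(n_,T+57*z)[:2],'collar',proj(n_,T+9*z)[:2],'hole',proj(n_,np.array([549.8,3,135]))[:2])
    u,v=map(int,proj(n_,T+57*z)[:2]); u0,v0=u-25,v-37; print(u0,v0)
    O.append(cv2.resize(im[v0:v0+75,u0:u0+50],None,fx=8,fy=8,interpolation=cv2.INTER_CUBIC))
cv2.imwrite('pics/c5.png',np.hstack(O))
E
```

```text
t 12.25 turn deg [ 0.02 -0.06 -0.21] shift after turn cm [-0.08 -0.31  0.06] shift before [-0.08 -0.31  0.06] F tool [-0.2  0.6  0.8] w 17.8 gf 69.1
side tip pred (np.float64(202.7195947556898), np.float64(175.1685488562607)) collar (np.float64(192.94465441358517), np.float64(161.7475726193693)) hole (np.float64(206.02164011286948), np.float64(180.64093587617427))
177 138
top tip pred (np.float64(180.7775489400392), np.float64(239.285713477018)) collar (np.float64(176.56113261798458), np.float64(247.96609207002382)) hole (np.float64(181.22656983956847), np.float64(236.11379028925597))
155 202
```

View pics/c5.png

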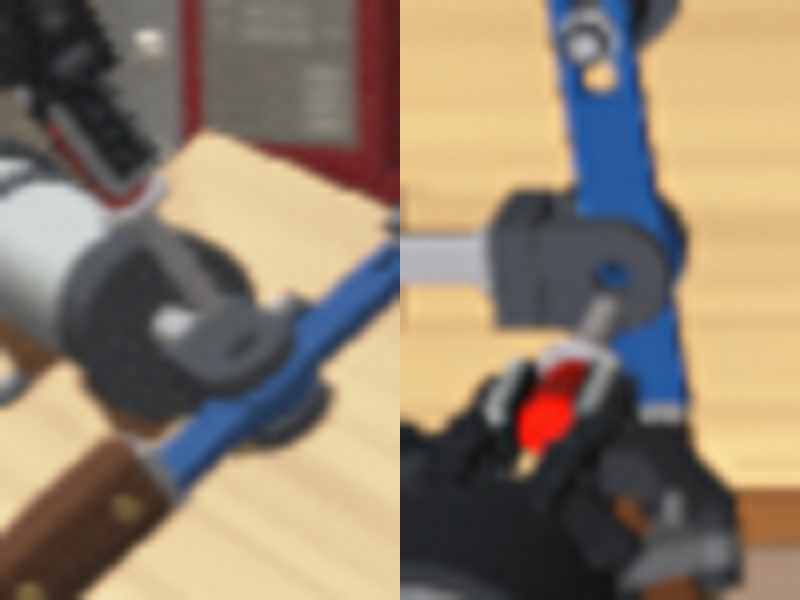

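Top view: tip at full-frame (180.6,239.5), hole (181.5,235.8); side view: tip (203.9,175.5), hole (207.4,181.1). Both share the same small bias, so aligned estimates hold; go down on the axis.

```bash
cat > ins.py <<'E'
from h import *
s=status.get_state(); R0=rot(0); e=R0.T@(s['eef_pos']-np.array([549.8,2.4,135])); M=s['ee_rot']
print('t',round(s['t'],2),'rel hole tool xyz mm',np.round(e,1),'turn',np.round(Ro.from_matrix(M.T@R0).as_rotvec(degrees=True),1),'F',np.round(M.T@s['force'],1),'T',np.round(M.T@s['ft_torque'],2),'w',round(s['width'],1),'tip depth',round(57+e[2],1))
E
python3 -m handwheel '[[[-0.03,-0.25,0.5],[0,0,0],1.6],[[0,0,0.7],[0,0,0],1.6],[[0,0,0],[0,0,0],1.6],[[0,0,0],[0,0,0],1.6]]' >/dev/null; python3 ins.py
```

```text
t 12.75 rel hole tool xyz mm [  0.3  -0.7 -65.5] turn [-0.  -0.1 -0.2] F [-0.6 -0.2  0.7] T [ 0.04 -0.29 -0.01] w 17.5 tip depth -8.5
```

```bash
python3 -m handwheel '[[[-0.03,0.07,0.4],[0,0,0],1.6],[[0,0,0.2],[0,0,0],1.6],[[0,0,0.2],[0,0,0],1.6],[[0,0,0],[0,0,0],1.6]]' >/dev/null; python3 ins.py
for i in 1 2 3 4; do python3 -m handwheel '[[[0,0,0.2],[0,0,0],1.6],[[0,0,0],[0,0,0],1.6]]' >/dev/null; python3 ins.py; done
```

```text
t 13.15 rel hole tool xyz mm [  0.5   0.1 -57.7] turn [-0.  -0.1 -0.2] F [ 0.7 -0.8  0.2] T [ 0.01 -0.17  0.02] w 17.4 tip depth -0.7
t 13.35 rel hole tool xyz mm [  0.6   0.1 -55.8] turn [-0.  -0.2 -0.2] F [1.  0.1 1.9] T [ 0.13 -0.11  0.05] w 17.7 tip depth 1.2
t 13.55 rel hole tool xyz mm [  0.5   0.1 -53.8] turn [-0.  -0.2 -0.2] F [ 1.1 -1.3  1.1] T [ 0.17 -0.01  0.05] w 17.3 tip depth 3.2
t 13.75 rel hole tool xyz mm [  0.5   0.1 -51.7] turn [-0.  -0.1 -0.2] F [ 1.4 -1.5  1.1] T [ 0.17  0.01 -0.02] w 18.0 tip depth 5.3
t 13.95 rel hole tool xyz mm [  0.5   0.1 -49.7] turn [-0.  -0.1 -0.2] F [ 0.8 -0.1  1. ] T [ 0.26  0.04 -0.04] w 17.6 tip depth 7.3
```

```bash
python3 -m handwheel '[[[0,0,0.2],[0,0,0],1.6],[[0,0.15,0],[0,0,0],1.6],[[0,0.1,0],[0,0,0],1.6],[[0,0,0],[0,0,0],1.6]]' >/dev/null; python3 ins.py
for i in 1 2 3; do python3 -m handwheel '[[[0,0,0.2],[0,0,0],1.6],[[0,0,0],[0,0,0],1.6]]' >/dev/null; python3 ins.py; done
```

```text
t 14.35 rel hole tool xyz mm [  0.2   1.5 -47.7] turn [-0.2 -0.1 -0.3] F [ 2.1 -6.6  0.6] T [ 1.62  0.28 -0.  ] w 17.7 tip depth 9.3
t 14.55 rel hole tool xyz mm [  0.6   1.6 -45.9] turn [-0.1 -0.1 -0.2] F [ 1.5 -7.6 -0.2] T [ 1.52  0.36 -0.01] w 17.4 tip depth 11.1
t 14.75 rel hole tool xyz mm [  0.7   1.5 -44. ] turn [-0.1 -0.1 -0.2] F [ 2.  -6.5  0. ] T [1.54 0.29 0.02] w 17.5 tip depth 13.0
t 14.95 rel hole tool xyz mm [  0.8   1.5 -42. ] turn [-0.2 -0.2 -0.2] F [ 3.  -7.4 -0.6] T [1.56 0.31 0.06] w 17.3 tip depth 15.0
```

```bash
for i in 1 2 3 4 5; do python3 -m handwheel '[[[0,0,0.2],[0,0,0],1.6],[[0,0,0],[0,0,0],1.6]]' >/dev/null; python3 ins.py; done
```

```text
t 15.15 rel hole tool xyz mm [  0.8   1.5 -40. ] turn [-0.2 -0.2 -0.2] F [ 2.4 -7.1 -1.2] T [1.69 0.29 0.03] w 17.5 tip depth 17.0
t 15.35 rel hole tool xyz mm [  0.8   1.4 -38. ] turn [-0.2 -0.2 -0.2] F [ 2.4 -7.  -0.8] T [1.67 0.26 0.03] w 17.5 tip depth 19.0
t 15.55 rel hole tool xyz mm [  0.8   1.4 -36. ] turn [-0.2 -0.2 -0.2] F [ 3.1 -7.6 -1.3] T [1.64 0.33 0.07] w 17.4 tip depth 21.0
t 15.75 rel hole tool xyz mm [  0.9   1.5 -34. ] turn [-0.2 -0.2 -0.2] F [ 2.8 -7.6  0.1] T [ 1.59  0.33 -0.  ] w 17.6 tip depth 23.0
t 15.95 rel hole tool xyz mm [  0.9   1.4 -32. ] turn [-0.2 -0.2 -0.2] F [ 3.1 -7.4 -0.8] T [1.62 0.37 0.05] w 17.3 tip depth 25.0
```

```bash
python3 -m handwheel '[[[-0.03,-0.12,0],[0,0,0],1.6],[[0,0,0],[0,0,0],1.6]]' >/dev/null; python3 ins.py; for i in 1 2 3 4; do python3 -m handwheel '[[[0,0,0.2],[0,0,0],1.6],[[0,0,0],[0,0,0],1.6]]' >/dev/null; python3 ins.py; done
```

```text
t 16.15 rel hole tool xyz mm [  0.7   1.  -32. ] turn [-0.  -0.2 -0.2] F [ 2.8 -4.8  0.4] T [ 0.93  0.38 -0.03] w 17.2 tip depth 25.0
t 16.35 rel hole tool xyz mm [  0.7   1.1 -30. ] turn [-0.  -0.2 -0.2] F [ 3.8 -5.5  0.1] T [1.15 0.44 0.04] w 17.6 tip depth 27.0
t 16.55 rel hole tool xyz mm [  0.6   1.1 -27.9] turn [-0.1 -0.2 -0.2] F [ 3.9 -5.8 -0.7] T [ 1.1   0.46 -0.02] w 17.5 tip depth 29.1
t 16.75 rel hole tool xyz mm [  1.    1.1 -26. ] turn [-0.  -0.2 -0.2] F [ 3.1 -5.6 -0.9] T [1.15 0.52 0.01] w 17.4 tip depth 31.0
t 16.95 rel hole tool xyz mm [  1.    1.1 -24.1] turn [-0.  -0.2 -0.2] F [ 4.1 -7.3 -1. ] T [1.21 0.53 0.05] w 17.5 tip depth 32.9
```

```bash
python3 -m handwheel '[[[-0.03,-0.08,0],[0,0,0],1.6]]' >/dev/null; for i in 1 2 3 4 5 6; do python3 -m handwheel '[[[0,0,0.2],[0,0,0],1.6],[[0,0,0],[0,0,0],1.6]]' >/dev/null; python3 ins.py; done
```

```text
t 17.25 rel hole tool xyz mm [  0.8   0.8 -22. ] turn [ 0.  -0.2 -0.2] F [ 5.  -3.   0.2] T [ 0.68  0.81 -0.03] w 17.6 tip depth 35.0
t 17.45 rel hole tool xyz mm [  0.7   0.8 -19.9] turn [ 0.  -0.2 -0.2] F [ 6.3 -4.2 -0. ] T [0.69 0.91 0.02] w 17.5 tip depth 37.1
t 17.65 rel hole tool xyz mm [  0.6   0.7 -17.8] turn [ 0.  -0.2 -0.2] F [ 5.6 -3.7 -0.1] T [ 0.71  0.98 -0.02] w 17.6 tip depth 39.2
t 17.85 rel hole tool xyz mm [  0.7   0.7 -15.8] turn [ 0.  -0.2 -0.2] F [ 5.8 -4.  -0.7] T [0.82 0.99 0.03] w 17.4 tip depth 41.2
t 18.05 rel hole tool xyz mm [  0.7   0.7 -13.9] turn [ 0.  -0.2 -0.2] F [ 6.4 -4.4  1. ] T [0.88 0.97 0.02] w 18.0 tip depth 43.1
t 18.25 rel hole tool xyz mm [  1.    0.6 -12.4] turn [-0.  -0.2 -0.2] F [ 3.8 -4.  -8.1] T [0.79 0.46 0.03] w 17.5 tip depth 44.6
```

```bash
for i in 1 2 3; do python3 -m handwheel '[[[0,0,0.1],[0,0,0],1.6],[[0,0,0],[0,0,0],1.6]]' >/dev/null; python3 ins.py; done
```

```text
t 18.45 rel hole tool xyz mm [  1.3   0.5 -12.2] turn [-0.  -0.2 -0.1] F [ -0.4  -4.5 -25.8] T [ 0.69 -0.41  0.03] w 17.6 tip depth 44.8
t 18.65 rel hole tool xyz mm [  1.4   0.5 -12. ] turn [-0.  -0.1 -0. ] F [ -6.4  -4.7 -42. ] T [ 0.61 -1.4   0.07] w 17.8 tip depth 45.0
t 18.85 rel hole tool xyz mm [  1.5   0.4 -11.9] turn [-0.1 -0.   0. ] F [-11.2  -3.9 -59.4] T [ 0.5  -2.38 -0.01] w 17.6 tip depth 45.1
```

Rigid contact at -12; I relax and look at the collar.

```bash
python3 -m handwheel '[[[0,0,-0.3],[0,0,0],1.6],[[0,0,0],[0,0,0],1.6]]' >/dev/null; python3 ins.py
python3 - <<'E'
from h import *
O=[]
for n_ in('side','top'):
    im,d=snap(n_,n_+'6'); u,v=map(int,proj(n_,np.array([549.8,2.4,135]))[:2]); u0,v0=u-25,v-37; print(n_,u0,v0,u,v)
    O.append(cv2.resize(im[v0:v0+75,u0:u0+50],None,fx=8,fy=8,interpolation=cv2.INTER_CUBIC))
cv2.imwrite('pics/c6.png',np.hstack(O))
E
```

```text
t 19.05 rel hole tool xyz mm [  0.9   0.6 -12.5] turn [ 0.  -0.3 -0.2] F [ 4.5 -5.8 -4.3] T [0.92 0.84 0.04] w 17.6 tip depth 44.5
side 181 143 206 180
top 156 199 181 236
```

View pics/c6.png

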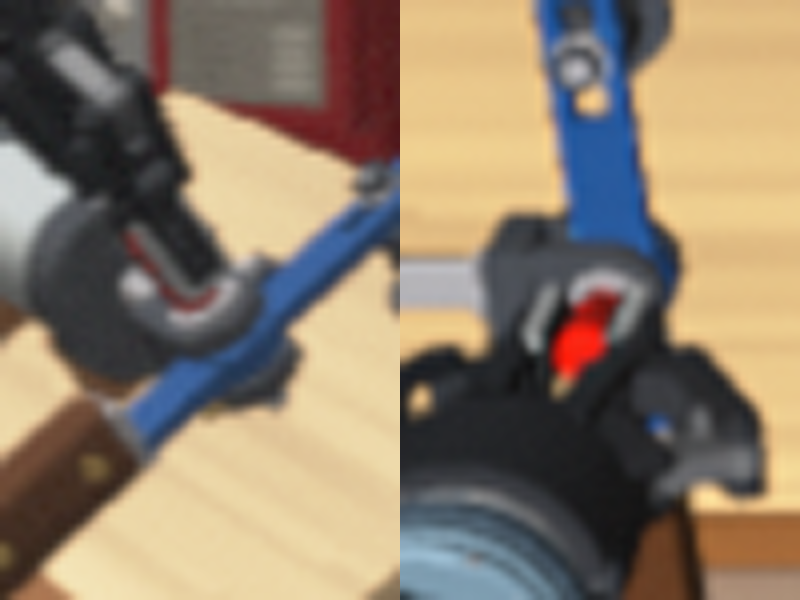

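The white collar sits on the cheek (side crop (190,315), no gap visible), and 12 mm matches the grasp height above the block. Press lightly and release.

```bash
python3 -m handwheel '[[[0,-0.05,0.1],[0,0,0],1.6],[[0,0,0],[0,0,0],1.6]]' >/dev/null; python3 ins.py
python3 -m handwheel '[[[0,0,0],[0,0,0],2.4],[[0,0,0],[0,0,0],3.4],[[0,0,0],[0,0,0],3.8],[[0,0,0],[0,0,0],3.8]]' >/dev/null; python3 ins.py
python3 -m handwheel '[[[0,0,-1],[0,0,0],3.8],[[0,0,-3],[0,0,0],3.8],[[0,0,-4],[0,0,0],3.8],[[0,0,-4],[0,0,0],3.8],[[-4,0,-2],[0,0,0],3.8]]' >/dev/null; 
python3 -m handwheel '[[[-3,4,0],[0,0,0],3.8],[[0,4.5,0],[0,0,0],3.8],[[0,4.5,0],[0,0,0],3.8],[[0,4.5,0],[0,0,0],3.8],[[0,0,0],[0,0,0],3.8]]' >/dev/null; python3 ins.py
python3 - <<'E'
from h import *
O=[]
for n_ in('side','top'):
    im,d=snap(n_,n_+'7'); u,v=map(int,proj(n_,np.array([549.8,2.4,135]))[:2]); u0,v0=u-25,v-37
    O.append(cv2.resize(im[v0:v0+75,u0:u0+50],None,fx=8,fy=8,interpolation=cv2.INTER_CUBIC))
    c=proj(n_,np.array([549.8,1.5,135])+39*np.array([-.5,0,.866])); print(n_,'top of grip expected',(c[0]-u0)*8,(c[1]-v0)*8)
    c=proj(n_,np.array([549.8,1.5,135])); print('hole',(c[0]-u0)*8,(c[1]-v0)*8)
cv2.imwrite('pics/c7.png',np.hstack(O))
E
```

```text
t 19.35 rel hole tool xyz mm [  1.3   0.4 -12.1] turn [ 0.  -0.2 -0.1] F [ -1.2  -1.3 -24.8] T [ 0.36 -0.48  0.06] w 17.6 tip depth 44.9
t 19.75 rel hole tool xyz mm [ -1.4   0.1 -10.2] turn [-0.   0.  -0.2] F [-0.3 -0.4 -0.2] T [-0.03 -0.16  0.05] w 38.0 tip depth 46.8
t 20.75 rel hole tool xyz mm [ -71.8  179.7 -151. ] turn [ 0.2 -0.1 -0.6] F [-0.1 -0.1 -0.8] T [ 0.01 -0.21 -0.02] w 38.1 tip depth -94.0
side top of grip expected 140.35299102478348 217.36737233968597
hole 202.05716092553075 302.1781767814184
top top of grip expected 180.3635521810138 350.8294354163652
hole 206.71542906328705 296.8995624777376
```

View pics/c7.png

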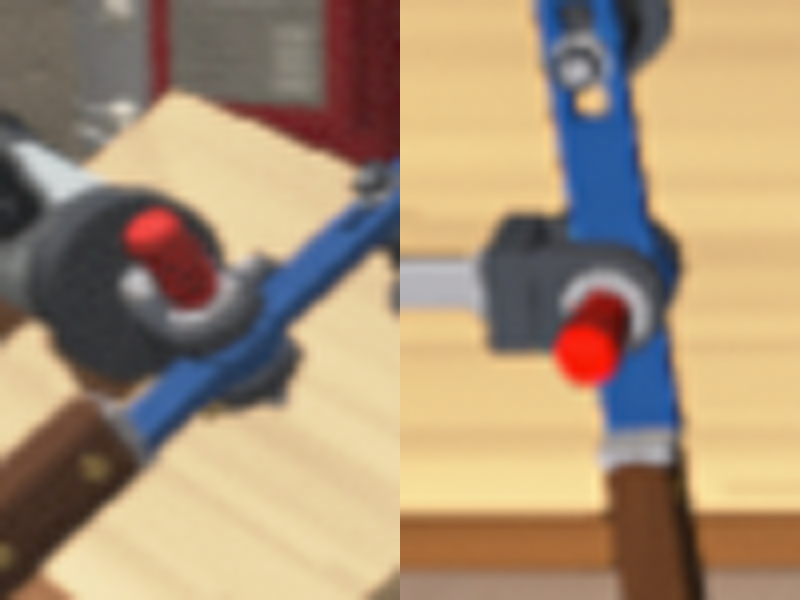

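The pin stands square with its collar flush (grip top at top-crop (587,352), expected (580,351)). The lever eye is in the fork and the gripper is clear.

```bash
python3 -c "
from cell import bot; print(bot.finish_job())"
```

```text
the job is handed in; nothing more can be done
None
```

The lever is coupled to the ram again: the pin is pressed through fork and eye with its collar flush on the upper cheek and released, and the job was handed in at about 21 s (no verdict was shown).

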